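Unstack the ceramist's kit and lay it out on the bench

TASK

The ceramist's kit has been left in one stack: two colour jars on an ivory mixing palette on an amber glass slab. Take it apart from the top down and lay it out: each jar upright on the disc of its own lid colour, then the palette centred and square on the blue pad, and last the slab centred and square on the light box. Set things down gently without dropping them, and leave the dropper bottle and the dental model standing where they are.

Things in the scene. Friction and masses are not known exactly. Their poses are not given: they have to be found in the camera images.
- jar_pink: loose round white plastic jar with a pink lid (white spot on the lid's top) and pink label band, 60 g; 36 mm across, its lid 38 mm across, 40 mm tall in all (lid from 26 to 40 mm). Origin: centre of the underside, z up. Starts standing on the palette, towards one end.
- jar_green: the same jar with a green lid and green band. Origin: centre of the underside, z up. Starts on the palette's other end, the jars' centres about 62 mm apart along the palette's x; which end is which varies.
- palette: loose ivory ceramic mixing palette, a flat block 104 (x) by 48 (y) by 18 (z) mm, about 0.2 kg, with three small tan spots across its middle. Origin: centre of the underside; x along its length. Starts lying on the slab, roughly centred and parallel, carrying both jars.
- slab: loose amber-yellow glass slab 130 (x) by 62 (y) by 18 (z) mm, about 0.36 kg. Origin: centre of the underside; x along its length. Starts on the bench at the bottom of the stack.
- disc_pink: place for the pink jar: fixed flat pink disc, 56 mm across, 6 mm thick, on the bench. Origin: centre of the underside, so the jar rests 6 mm above it.
- disc_green: place for the green jar: fixed flat green disc, 56 mm across, 6 mm thick. Origin: centre of the underside.
- pad: place for the palette: fixed blue rectangular pad 130 (x) by 74 (y) by 4 (z) mm on the bench. Origin: centre of the underside; x along its length. The palette goes on it lengthwise, either way round.
- lightbox: place for the slab: fixed light-grey light box with a plain white top, 160 (x) by 92 (y) by 30 (z) mm. Origin: centre of the underside; x along its length. The slab goes on it lengthwise, either way round.
- bottle: bystander: loose white dropper bottle with a pointed white nozzle, 30 mm across, 76 mm tall, standing among the places. Leave alone. Origin: centre of the underside.
- model: bystander: loose sand-coloured dental model, an arch of teeth on a base 46 by 50 mm, 23 mm tall in all. Leave alone. Origin: centre of the underside.
There are look-alikes about, which are no part of the job. What is shaped like the jar_pink but black or purple is not meant. There is more than one size of the jar_green; the job needs the smaller.

How it is judged (in metres and radians):
On the way, in this order (a step that is already met when the one before it is completed fails the run):
1. both jars stand on the discs of their own colours (horizontal distance between jar_pink and disc_pink below 0.01 m and z of jar_pink in the frame of disc_pink between 0.003 and 0.009 m and angle between each of jar_pink, jar_green's own z axis and vertical below 0.08 rad and horizontal distance between jar_green and disc_green below 0.01 m and z of jar_green in the frame of disc_green between 0.003 and 0.009 m), for 0.2 s.
2. the palette lies on the blue pad (horizontal distance between palette and pad below 0.013 m and z of palette in the frame of pad between 0.001 and 0.007 m and angle between palette's own z axis and vertical below 0.08 rad and angle between the x axis of palette and the x axis of pad, either way round below 0.15 rad), for 0.2 s.
3. the slab lies on the light box (horizontal distance between slab and lightbox below 0.015 m and z of slab in the frame of lightbox between 0.027 and 0.033 m and angle between slab's own z axis and vertical below 0.08 rad and angle between the x axis of slab and the x axis of lightbox, either way round below 0.15 rad), for 0.2 s.
At the end, for the whole second after the job is handed in: Each jar upright on the disc of its lid colour, within 10 mm of centre; palette flat on the blue pad, within 13 mm and 0.15 rad; slab flat on the light box, within 15 mm and 0.15 rad (both lengthwise, either way round); all released and at rest (all of step 1 and all of step 2 and all of step 3 and linear speed of each of jar_pink, jar_green, palette, slab below 0.02 m/s and contact force between the fingers and jar_pink below 0.1 N and contact force between the fingers and jar_green below 0.1 N and contact force between the fingers and palette below 0.1 N and contact force between the fingers and slab below 0.1 N); the robot touches nothing.
It fails at once if the dropper bottle or the dental model is moved by more than 20 mm or tipped over (distance of any of bottle, model from where it was at the start of the episode above 0.02 m or angle between any of bottle, model's own z axis and vertical above 0.4 rad).
It fails at once if a jar, the palette or the slab is dropped: falls freely by more than about 25 mm (faster than 0.7 m/s while not held) ((linear speed of jar_pink above 0.7 m/s and contact force between the fingers and jar_pink below 0.05 N) or (linear speed of jar_green above 0.7 m/s and contact force between the fingers and jar_green below 0.05 N) or (linear speed of palette above 0.7 m/s and contact force between the fingers and palette below 0.05 N) or (linear speed of slab above 0.7 m/s and contact force between the fingers and slab below 0.05 N)).
It fails at once if a jar is tipped over (more than 45 degrees) (angle between any of jar_pink, jar_green's own z axis and vertical above 0.785 rad).
It also fails if it takes over 104 s, if anything falls off the work surface, if the arm or the gripper's body presses on something with over 40 N, if the wrist force passes 120 N, or if a joint passes its speed limit or range.

ROBOT

A 6-joint arm with a two-finger parallel gripper is mounted at the origin on the work surface. World frame = base frame: x ahead of the robot, y to its left, z up, the work surface at z = 0. Lengths are in m, angles in degrees, forces in N, time in s.
With the tool pointing down it reaches from about 0.4 to 0.825 m from the base axis. Payload 7 kg.
Tool frame: the origin (TCP) lies on the centre line of the jaws, within the pads' length; the fingertips stand 19 mm ahead of it and the grasp point (between the pads) is the TCP (r.tip_extent is the distance from the TCP to the fingertips, in m); z points along the fingers, y is the line along which they close (so a half turn about z gives the same grasp; the last joint's range is limited). The gripper opens to 88 mm and grips with 3 to 60 N. Pads are 19 mm wide; open, the fingers measure 130 mm over their backs; the gripper's body (78 mm by 193 mm) begins 47 mm behind the grasp point.
Start: joints at [-54.712, 20.546, 0.682, 0, -70.136, -16.507], TCP at [0.217, -0.639, 0.219] pointing down, gripper open.
Joint ranges: [-176.03, 176.03], [-82.01, 121.73], [-58.28, 71.71], [-173.87, 95.51], [-174.79, -0.11], [-173.66, 173.66]. Speed limits (degrees/s): [136.94, 136.94, 172.46, 180, 180, 180].

INTERFACE

Orientations are given as [roll, pitch, yaw] about the fixed x, y, z axes, in that order (R = Rz(yaw) Ry(pitch) Rx(roll)).
In Python, from plant import r gives the robot as it stands. The module is installed in compiled form; this text tells all that it offers.
- The arm moves only by the tool jog_arm, never from a script. Its argument "deltas" is a list that holds one entry, the list of rows, each a list of 5 numbers: the opening, from -1 (shut) to 1 (fully open), then the shift along the world's x, y, z in cm, then the turn about the world's z in rad. In form: [[[claw, dx, dy, dz, turn], ...]]. A call has 1 to 8 rows; each row shifts and turns the commanded pose from where the row before left it; what a row does not reach is not made up. A row lasts 1/8 s, in which the tool goes at most 62.5 mm and 10.7 degrees, less where a joint would pass 70% of its speed; a pose out of reach is approached as far as the arm can. A call with a gripper value outside its range is refused whole. The fingers move at their own pace and stop on an object; "force" is the grip in N (left out, the last holds). Time passes only in rows, so rows that do not move let the fingers close. It gives the time, the measured TCP pose, the force, the opening and the grip force at its end, in the units of the state.
- r.get_state(): the state, without advancing time (a new reading comes with each control period).
- r.capture(name): name is "scene" or "side" or "wrist"; returns the picture (400x640x3 uint8, blue, green, red); there is no depth.
- r.camera_info(name): a dict with "fx", "fy", "cx", "cy" (pixels), "view" (4x4, takes a point from world to camera coordinates). Camera axes: x right, y up, looking along -z (the intrinsics and any distortion apply to the point x, -y, -z); pixel columns grow to the right and rows downward; lengths in m; the calibration is good to about 2 mm. A picture is of the moment at which its call begins: read the wrist's pose just before it. camera_info takes no time and is no camera call; for the wrist camera it gives the pose at the moment of the call.
- r.close_job(): hands the job in; it is judged then, once.
The state is a dict: "time_s": time; "joints": joint angles; "qd": joint speeds; "joint_torque": joint torques, N m; "tcp_pos": TCP position; "eef_rot": TCP orientation; "contact_force": force on the tool from outside, world axes, zero at the start; "moment": the same for the moment, N m; "gripper_width": finger opening in m; "gripper_force": force on a finger pad.
Only numpy, scipy, OpenCV 4.12 (cv2) and the standard library are available. Lean on these libraries where they do the work, as an engineer would, in place of code of your own. Each camera call takes 0.05 s, during which the arm holds its last target. There are 200 camera calls.

## Working session

There is one attempt and no reset: what is moved stays moved. The work goes in short steps, Python scripts to look and compute and a tool call to move; the robot and the scene stay as the last step left them, time stands still between calls to the robot, and variables do not carry over. Pictures are saved under pics/ and viewed, at most 14 in all, crops included, and the job is handed in when it is done.

Besides the shell and the picture viewer there is one more tool, called as a command line: name --argument value ..., lists and objects as JSON in quotes. jog_arm: Moves the arm, as the interface text tells. Its arguments: {"type":"object","properties":{"deltas":{"type":"array"},"force":{"type":"number"}},"required":["deltas"]}

```bash
mkdir -p pics; python3 - <<'E'
from plant import r
import cv2
print(r.get_state())
for n in("scene","side","wrist"):
    i=r.camera_info(n); print(n,i)
    cv2.imwrite(f"pics/{n}0.png",r.capture(n))
E
```

```text
{'time_s': 0.0, 'joints': array([-5.47120105e+01,  2.05913741e+01,  6.33277124e-01, -2.05946608e-02,
       -7.01354917e+01, -1.65063785e+01]), 'qd': array([ 0.02361274, -0.05416922,  0.00748016, -0.00954008, -0.01848961,
        0.02077566]), 'joint_torque': array([ 2.63577949e-04, -5.82722068e+01,  2.93049306e+01,  6.99683994e+00,
        6.93411188e-03, -1.94066815e-04]), 'tcp_pos': array([ 0.21713054, -0.6385892 ,  0.21821812]), 'eef_rot': array([ 1.79904767e+02, -8.03089923e-03, -1.61225396e+02]), 'contact_force': array([-0.15396977, -0.19676084,  0.10680447]), 'moment': array([-0.03816888, -0.02505046,  0.0265914 ]), 'gripper_force': 0.0, 'gripper_width': 0.08799067874164518}
scene {'fx': 457.17379481332546, 'fy': 457.17379481332546, 'cx': 316.2939375210327, 'cy': 197.19906701354637, 'view': array([[ 0.57766328,  0.81619259,  0.01161032, -0.30700681],
       [-0.45156483,  0.30768312,  0.83750839,  0.21786476],
       [ 0.67999584, -0.48904066,  0.54630111, -1.52918103],
       [ 0.        ,  0.        ,  0.        ,  1.        ]])}
side {'fx': 375.17543801195467, 'fy': 375.17543801195467, 'cx': 314.5956218304229, 'cy': 200.86075336883687, 'view': array([[-0.97057389, -0.24072354,  0.00620572,  0.53739031],
       [ 0.16450737, -0.64401756,  0.74711358, -0.14833983],
       [-0.17585123,  0.72614982,  0.66466742, -0.74166039],
       [ 0.        ,  0.        ,  0.        ,  1.        ]])}
wrist {'fx': 293.3071654054674, 'fy': 293.3071654054674, 'cx': 322.9703855401587, 'cy': 198.41014476934265, 'view': array([[-3.21918657e-01,  9.46767327e-01,  8.13646966e-05,
         6.75509369e-01],
       [-9.07753966e-01, -3.08628964e-01, -2.84131834e-01,
         3.45854567e-02],
       [-2.68981625e-01, -9.15411975e-02,  9.58785218e-01,
        -3.89382358e-01],
       [ 0.00000000e+00,  0.00000000e+00,  0.00000000e+00,
         1.00000000e+00]])}
```

View pics/scene0.png

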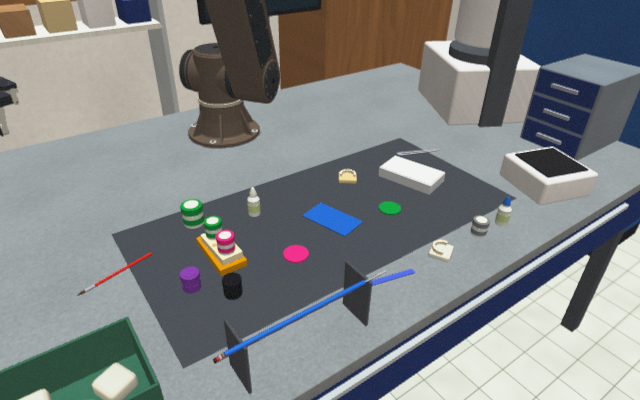

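View pics/side0.png

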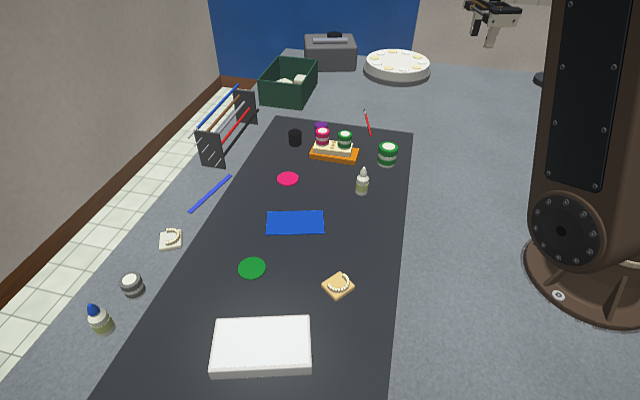

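Scene view: candidates for the pink jar are pink (225,242) on the stack, black (232,286) and purple (190,280). For the green jar they are the small one on the stack (213,227) and the big one (192,213). I choose the two on the stack. Pink disc is at (296,254), green disc (390,208), pad (332,219), lightbox (411,174), bottle (254,203), model (347,176).

```bash
cat > h.py <<'E'
import numpy as np, cv2
def info(i): return np.array([[i["fx"],0,i["cx"]],[0,i["fy"],i["cy"]],[0,0,1.]]), np.diag([1,-1,-1])@np.array(i["view"])[:3]
def proj(i,P):
    K,V=info(i); P=np.atleast_2d(P); c=(K@(V[:,:3]@P.T+V[:,3:])).T; return c[:,:2]/c[:,2:]
def unproj(i,uv,z):
    K,V=info(i); H=K@np.c_[V[:,0],V[:,1],V[:,2]*z+V[:,3]]
    return cv2.perspectiveTransform(np.float64(uv).reshape(-1,1,2),np.linalg.inv(H)).reshape(-1,2)
HSV={"pink":((155,120,90),(176,255,255)),"green":((50,120,50),(75,255,255)),"blue":((102,170,100),(116,255,255)),"amber":((10,150,100),(26,255,255))}
def comps(img,c,amin=20):
    m=cv2.inRange(cv2.cvtColor(img,cv2.COLOR_BGR2HSV),*map(np.array,HSV[c]))
    n,l,s,ce=cv2.connectedComponentsWithStats(m)
    return [(s[k].tolist(),ce[k].round(1).tolist(),(l==k).astype(np.uint8)) for k in range(1,n) if s[k,4]>=amin]
E
python3 - <<'E'
from plant import r
from h import *
for n in("scene","side"):
    img=cv2.imread(f"pics/{n}0.png"); i=r.camera_info(n)
    for c in HSV:
        for s,ce,m in comps(img,c):
            print(n,c,s,ce,unproj(i,ce,.005).round(4).tolist())
a=cv2.imread("pics/scene0.png")[185:305,165:285]; b=cv2.imread("pics/side0.png")[110:190,290:410]
f=lambda x,k:cv2.resize(x,(390,k),interpolation=cv2.INTER_CUBIC)
cv2.imwrite("pics/crop0.png",np.hstack([f(a,390),cv2.copyMakeBorder(f(b,260),0,130,0,0,0)]))
E
```

```text
scene pink [216, 230, 19, 16, 160] [225.3, 238.6] [[0.5288, -0.2526]]
scene pink [218, 245, 17, 8, 69] [226.0, 249.7] [[0.5656, -0.2687]]
scene pink [283, 245, 26, 19, 380] [295.5, 253.6] [[0.6637, -0.1495]]
scene green [180, 199, 23, 17, 199] [191.5, 209.0] [[0.3732, -0.2696]]
scene green [379, 201, 22, 14, 244] [389.5, 207.7] [[0.6485, 0.1438]]
scene green [183, 215, 39, 15, 230] [204.3, 222.9] [[0.4456, -0.2673]]
scene green [206, 233, 9, 5, 31] [210.5, 235.2] [[0.4982, -0.2751]]
scene blue [503, 197, 7, 8, 43] [506.7, 200.9] [[0.7977, 0.4178]]
scene blue [303, 203, 59, 33, 960] [332.4, 218.8] [[0.6053, -0.0043]]
scene blue [224, 280, 142, 76, 676] [293.4, 318.1] [[0.8157, -0.2533]]
scene amber [5, 0, 18, 4, 39] [12.5, 1.4] [[-2.8779, -0.3026]]
scene amber [24, 0, 11, 4, 33] [29.0, 1.6] [[-2.8088, -0.2047]]
scene amber [360, 0, 29, 43, 251] [371.9, 20.5] [[-0.9944, 1.5188]]
scene amber [395, 0, 11, 23, 63] [399.3, 12.8] [[-1.0748, 1.839]]
scene amber [422, 0, 7, 15, 25] [424.9, 6.0] [[-1.1505, 2.1714]]
scene amber [429, 1, 20, 39, 198] [439.6, 18.0] [[-0.8103, 1.9514]]
scene amber
[... 1383 characters left out ...]
.5569, -0.3799]]
side green [379, 141, 19, 16, 157] [387.7, 150.1] [[0.4251, -0.3384]]
side green [338, 142, 13, 6, 38] [343.9, 145.3] [[0.5494, -0.3316]]
side green [378, 156, 18, 10, 68] [385.4, 161.8] [[0.4255, -0.2802]]
side green [238, 257, 28, 23, 514] [251.4, 267.8] [[0.6466, 0.1471]]
side blue [231, 0, 139, 55, 3267] [293.7, 15.4] [[1.0423, -1.504]]
side blue [198, 84, 41, 43, 107] [218.3, 104.6] [[1.0017, -0.4685]]
side blue [265, 210, 60, 25, 1362] [294.5, 222.3] [[0.5994, 0.0032]]
side blue [87, 304, 11, 12, 82] [91.1, 309.8] [[0.8906, 0.3062]]
side amber [216, 102, 18, 20, 26] [224.8, 110.9] [[0.9628, -0.4338]]
side amber [309, 144, 50, 22, 403] [335.9, 156.8] [[0.5602, -0.2698]]
```

View pics/crop0.png

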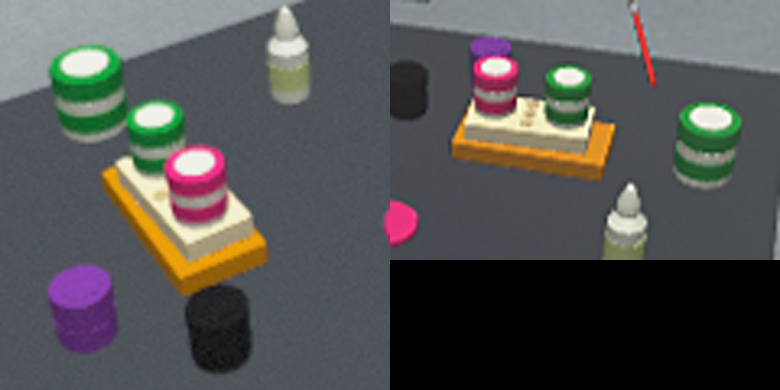

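Close crop: the small green jar is at the far end and pink at the near end, on the palette on the slab. Big green, purple and black are look-alikes standing apart. Moving for a wrist view of the stack.

jog_arm --deltas '[[[1,2.9,4,0.4,0],[1,2.9,4,0.4,0],[1,2.9,4,0.4,0],[1,2.9,4,0.4,0],[1,2.9,4,0.4,0],[1,2.9,4,0.4,0],[1,2.9,4,0.4,0],[1,2.9,4,0.4,0]]]'

```text
time_s: 1.15
tcp_pos: [0.4499, -0.3175, 0.2512]
eef_rot: [180.0, 0.0, -161.2]
contact_force: [0.7, -0.7, -0.5]
gripper_width: 0.0876
gripper_force: 0.0
```

jog_arm --deltas '[[[1,0,0,0,0],[1,0,0,0,0],[1,0,0,0,0]]]'

```text
time_s: 1.52
tcp_pos: [0.4486, -0.3197, 0.2509]
eef_rot: [180.0, -0.0, -161.3]
contact_force: [0.0, 0.6, -0.1]
gripper_width: 0.0877
gripper_force: 0.0
```

```bash
python3 - <<'E'
from plant import r
from h import *
import pickle
s=r.get_state(); print(s["time_s"],s["tcp_pos"],s["eef_rot"])
i=r.camera_info("wrist"); im=r.capture("wrist"); cv2.imwrite("pics/w1.png",im); pickle.dump(i,open("w1.pkl","wb"))
for c,z in(("pink",.006),("green",.006),("blue",.004),("amber",.018)):
    for s,ce,m in comps(im,c): print(c,s,ce,unproj(i,ce,z).round(4).tolist())
E
```

```text
1.525 [ 0.44863267 -0.31968513  0.25092317] [ 1.79983117e+02 -2.64009837e-02 -1.61282103e+02]
pink [299, 293, 29, 14, 148] [312.9, 300.3] [[0.6592, -0.2669]]
pink [363, 306, 34, 15, 410] [379.6, 314.0] [[0.6488, -0.1546]]
green [335, 144, 41, 42, 764] [353.8, 163.2] [[0.4277, -0.2823]]
green [315, 233, 25, 11, 84] [326.4, 236.5] [[0.5459, -0.2826]]
green [314, 239, 29, 28, 376] [327.7, 251.1] [[0.5683, -0.2728]]
amber [295, 205, 62, 62, 989] [326.6, 227.8] [[0.5278, -0.2886]]
amber [151, 256, 27, 50, 586] [160.9, 282.3] [[0.6958, -0.5018]]
amber [479, 256, 17, 50, 304] [488.8, 283.3] [[0.5345, -0.0213]]
amber [296, 316, 310, 15, 3554] [461.5, 324.3] [[0.6165, -0.0273]]
```

View pics/w1.png

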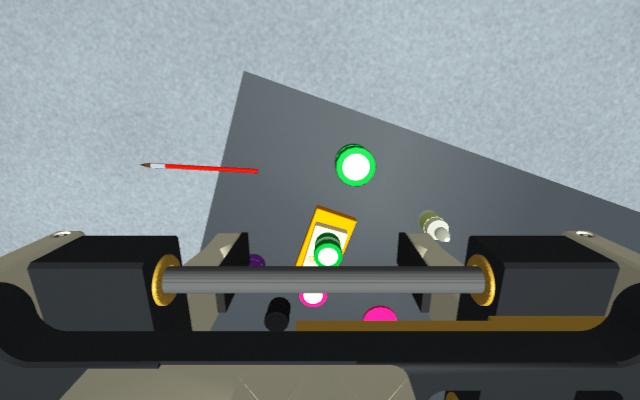

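Wrist view: fingers hide the lower half, so the target must lie behind the TCP (towards image top). Big green is at (355,165), small green (327,255), pink (313,297). Moving further out.

jog_arm --deltas '[[[1,4.2,1.4,0,0],[1,4.2,1.4,0,0],[1,4.2,1.4,0,0],[1,4.2,1.4,0,0],[1,4.2,1.4,0,0],[1,0,0,0,0],[1,0,0,0,0]]]'

```text
time_s: 2.45
tcp_pos: [0.6587, -0.2498, 0.2504]
eef_rot: [180.0, -0.1, -161.3]
contact_force: [0.8, 0.3, -0.8]
gripper_width: 0.0877
gripper_force: 0.0
```

```bash
cat > snap.py <<'E'
import sys,pickle
from plant import r
from h import *
n=sys.argv[1]
s=r.get_state(); print(s["time_s"],s["tcp_pos"].round(4),s["eef_rot"].round(2))
i=r.camera_info("wrist"); im=r.capture("wrist"); cv2.imwrite(f"pics/{n}.png",im); pickle.dump(i,open(f"{n}.pkl","wb"))
for c,z in(("pink",.006),("green",.006),("blue",.004),("amber",.018)):
    for s,ce,m in comps(im,c,100):
        if s[1]<300: print(c,s,ce,unproj(i,ce,z).round(4).tolist())
E
python3 snap.py w2
```

```text
2.45 [ 0.6587 -0.2498  0.2504] [ 1.7997e+02 -7.0000e-02 -1.6127e+02]
pink [296, 108, 32, 34, 404] [311.7, 124.8] [[0.6068, -0.2848]]
pink [370, 174, 39, 38, 1147] [388.5, 192.8] [[0.6619, -0.1499]]
green [313, 51, 34, 39, 513] [329.5, 70.5] [[0.5348, -0.2842]]
green [0, 111, 133, 125, 6278] [80.7, 170.9] [[0.7722, -0.5751]]
green [0, 211, 65, 44, 1379] [20.3, 231.5] [[0.8961, -0.6521]]
green [554, 226, 31, 10, 129] [568.0, 229.7] [[0.6285, 0.1271]]
blue [465, 139, 70, 89, 4517] [498.7, 182.4] [[0.597, -0.0052]]
amber [285, 36, 78, 117, 350] [322.5, 90.1] [[0.561, -0.2849]]
amber [151, 255, 28, 51, 663] [162.1, 280.1] [[0.9008, -0.4305]]
amber [468, 255, 28, 51, 511] [485.6, 281.9] [[0.7435, 0.0423]]
```

jog_arm --deltas '[[[1,0.9,5,0,0],[1,0.9,5,0,0],[1,0.9,5,0,0],[1,0.9,5,0,0],[1,0.9,5,0,0],[1,0.9,5,0,0],[1,0,0,0,0],[1,0,0,0,0]]]'

```text
time_s: 3.5
tcp_pos: [0.7128, 0.0502, 0.2517]
eef_rot: [-180.0, 0.0, -161.2]
contact_force: [-0.0, -1.3, -0.6]
gripper_width: 0.0877
gripper_force: 0.0
```

```bash
python3 snap.py w3
```

```text
3.5 [0.7128 0.0502 0.2517] [-1.7999e+02  2.0000e-02 -1.6123e+02]
pink [171, 62, 45, 45, 1572] [192.7, 84.0] [[0.6623, -0.1485]]
green [383, 126, 41, 40, 1299] [402.8, 145.5] [[0.6473, 0.1432]]
blue [285, 18, 60, 110, 6055] [313.4, 71.5] [[0.5969, -0.0038]]
blue [186, 190, 97, 52, 520] [222.2, 211.8] [[0.8238, -0.0719]]
blue [0, 243, 18, 9, 101] [7.2, 247.4] [[0.988, -0.3734]]
amber [57, 0, 65, 33, 845] [97.8, 15.6] [[0.6226, -0.2666]]
amber [0, 222, 47, 17, 226] [21.5, 229.9] [[0.9399, -0.3409]]
amber [151, 258, 16, 48, 314] [157.0, 284.6] [[0.9673, -0.1372]]
amber [481, 258, 14, 48, 247] [489.6, 283.9] [[0.7995, 0.351]]
```

jog_arm --deltas '[[[1,0.2,4.5,0,0],[1,0.2,4.5,0,0],[1,0.2,4.5,0,0],[1,0.2,4.5,0,0],[1,0.2,4.5,0,0],[1,0,0,0,0],[1,0,0,0,0]]]'

```text
time_s: 4.42
tcp_pos: [0.7235, 0.2744, 0.2513]
eef_rot: [-180.0, -0.0, -161.3]
contact_force: [0.1, 0.2, 0.4]
gripper_width: 0.0876
gripper_force: 0.0
```

```bash
python3 snap.py w4; python3 -c "
import cv2,numpy as np
a=[cv2.imread(f'pics/w{k}.png')[:300] for k in(2,3,4)]
cv2.imwrite('pics/w234.png',cv2.resize(np.vstack(a),(427,600)))"
```

```text
4.425 [0.7235 0.2744 0.2513] [-179.99   -0.   -161.28]
pink [0, 0, 42, 40, 1449] [19.8, 18.4] [[0.6664, -0.1419]]
green [227, 60, 44, 46, 1550] [248.3, 82.3] [[0.6472, 0.1442]]
blue [112, 0, 67, 63, 3657] [146.0, 29.9] [[0.6289, 0.0068]]
blue [27, 133, 111, 64, 913] [81.5, 164.0] [[0.8281, -0.0531]]
amber [151, 258, 16, 48, 294] [156.8, 284.4] [[0.977, 0.0867]]
amber [481, 258, 14, 48, 242] [489.6, 284.0] [[0.8102, 0.5748]]
```

View pics/w234.png

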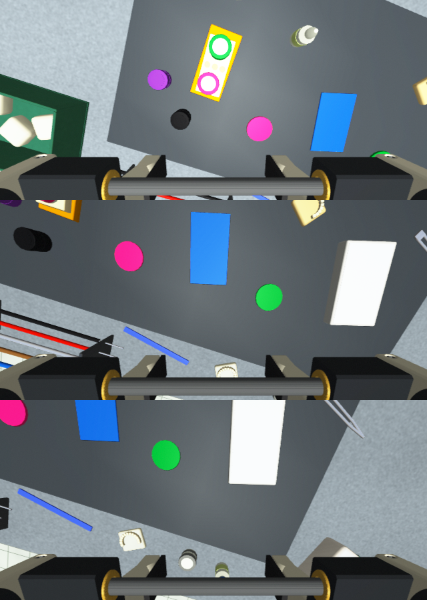

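w2: stack at (325,90), bottle at (455,60), pink disc and pad. w3: pad, green disc, lightbox and model (at the top, 465,10). All places are seen clearly, so I fit the rectangles and lids.

```bash
cat >> h.py <<'E'
from scipy.optimize import minimize
def box(p,L,W,z0,z1):
    x,y,t=p; c,s=np.cos(t),np.sin(t)
    return np.array([[x+c*a-s*b,y+s*a+c*b,z] for a in(-L/2,L/2) for b in(-W/2,W/2) for z in(z0,z1)])
def cyl(p,R,z0,z1):
    a=np.linspace(0,2*np.pi,40); return np.array([[p[0]+R*np.cos(t),p[1]+R*np.sin(t),z] for t in a for z in(z0,z1)])
def fit(i,mask,shape,p0):
    h=cv2.convexHull(np.argwhere(mask)[:,::-1].astype(np.int32)); 
    M=np.zeros((1600,2560),np.uint8); cv2.fillConvexPoly(M,(h*4+2).astype(np.int32),1)
    k=np.ones((4,4),np.uint8); M=cv2.dilate(M,k)
    def cost(q):
        P=cv2.convexHull((proj(i,shape(q))*4+2).astype(np.int32)); S=np.zeros_like(M); cv2.fillConvexPoly(S,P,1)
        return 1-(S&M).sum()/(S|M).sum()
    n=len(p0); sx=np.array([p0]+[np.array(p0)+np.eye(n)[k]*(.012 if k<2 else .15) for k in range(n)])
    o=minimize(cost,p0,method="Nelder-Mead",options=dict(initial_simplex=sx,xatol=1e-4,fatol=1e-5))
    return o.x.round(4).tolist(),round(1-o.fun,3)
def mask(img,lo,hi,box=None):
    m=cv2.inRange(cv2.cvtColor(img,cv2.COLOR_BGR2HSV),np.array(lo),np.array(hi))>0
    if box: b=np.zeros_like(m); x,y,X,Y=box; b[y:Y,x:X]=1; m&=b
    n,l,s,_=cv2.connectedComponentsWithStats(m.astype(np.uint8)); return l==1+s[1:,4].argmax()
E
python3 - <<'E'
from h import *
import pickle
L=lambda k:(cv2.imread(f"pics/{k}.png"),pickle.load(open(f"{k}.pkl","rb")))
im,i=L("w2")
m=sum(m for s,c,m in comps(im,"amber",5) if 270<c[0]<370 and c[1]<170)
print("slab",fit(i,m,lambda q:box(q,.13,.062,0,.018),[.56,-.29,1.2]))
iv=mask(im,(8,15,100),(32,90,255),(280,30,370,160))
print("palette",iv.sum(),fit(i,iv,lambda q:box(q,.104,.048,.018,.036),[.56,-.29,1.2]))
for c,b in(("pink",(285,95,340,150)),("green",(300,45,360,100))):
    m=mask(im,*HSV[c],b); print(c,fit(i,m,lambda q:cyl(q,.019,.062,.076),[.56,-.29]))
print("bottle px",unproj(i,[430/1.0,70],0)) 
m=mask(im,*HSV["blue"],(460,130,540,230)); print("pad2",fit(i,m,lambda q:box(q,.13,.074,0,.004),[.597,-.004,.2]),fit(i,m,lambda q:box(q,.13,.074,0,.004),[.597,-.004,1.4]))
im,i=L("w3")
m=mask(im,*HSV["blue"],(270,10,360,135)); print("pad3",fit(i,m,lambda q:box(q,.13,.074,0,.004),[.597,-.004,.2]),fit(i,m,lambda q:box(q,.13,.074,0,.004),[.597,-.004,1.4]))
m=mask(im,(0,0,225),(180,25,255),(480,50,600,195)); print("box",m.sum(),*[fit(i,m,lambda q:box(q,.16,.092,.0299,.03),[.6,.28,t]) for t in(.2,1.4,-.5)])
for p in ([465,12],[340*1.5,0]): print("model",unproj(i,p,.02))
im=cv2.imread("pics/w2.png")
print("bottle base",unproj(L("w2")[1],[[445,65],[465,40],[460,52]],0).round(3).tolist())
m=mask(cv2.imread("pics/w2.png"),*HSV["pink"],(365,170,412,215)); print("disc p",fit(L("w2")[1],m,lambda q:cyl(q,.028,0,.006),[.66,-.15]))
E
```

```text
slab ([0.5689, -0.2823, -0.0136], np.float64(0.987))
palette 71 ([0.6138, -0.2692, 0.9454], np.float64(0.024))
pink ([0.6036, -0.2827], np.float64(0.937))
green ([0.5432, -0.2824], np.float64(0.95))
bottle px [[ 0.49134797 -0.16014284]]
pad2 ([0.6006, -0.0023, 0.2862], np.float64(0.989)) ([0.6005, -0.0025, 0.285], np.float64(0.99))
pad3 ([0.6011, -0.0021, 0.2797], np.float64(0.992)) ([0.6012, -0.0019, 0.2836], np.float64(0.992))
box 8782 ([0.5704, 0.2965, 0.2914], np.float64(0.965)) ([0.5706, 0.2967, 0.2993], np.float64(0.964)) ([0.5699, 0.2968, 0.28], np.float64(0.964))
model [[0.47882367 0.14705696]]
model [[0.45071837 0.19142681]]
bottle base [[0.48, -0.144], [0.445, -0.133], [0.459, -0.133]]
disc p ([0.6628, -0.1485], np.float64(0.98))
```

```bash
python3 - <<'E'
from plant import r
from h import *
import pickle
L=lambda k:(cv2.imread(f"pics/{k}.png"),pickle.load(open(f"{k}.pkl","rb")))
im,i=L("w2")
for b in((295,108,330,144),(312,50,348,90)):
    m=mask(im,(0,0,215),(180,40,255),b); c=np.argwhere(m)[:,::-1].mean(0); print("spot",m.sum(),c,unproj(i,c,.076))
for k in("w3","w4"):
    im,i=L(k); 
    for lo in (225,150):
        m=mask(im,(0,0,lo),(180,25,255),(480,50,600,195) if k=="w3" else (330,0,440,140)); print(k,m.sum(),fit(i,m,lambda q:box(q,.16,.092,.0 if lo<200 else .0299,.03),[.6,.28,.3]))
for k,b in(("scene",(370,150,450,192)),("side",(200,305,320,385))):
    im=cv2.imread(f"pics/{k}0.png"); i=r.camera_info(k); m=mask(im,(0,0,130),(180,40,255),b); print(k,fit(i,m,lambda q:box(q,.16,.092,.0,.03),[.6,.28,.3]))
E
```

```text
spot 414 [311.72705314 125.06280193] [[ 0.60346186 -0.28310105]]
spot 474 [329.63080169  69.37341772] [[ 0.54245473 -0.28294453]]
w3 8782 ([0.5705, 0.2962, 0.2914], np.float64(0.965))
w3 9084 ([0.5684, 0.3018, 0.2814], np.float64(0.844))
w4 9312 ([0.5689, 0.2976, 0.2972], np.float64(0.973))
w4 9589 ([0.5694, 0.2984, 0.3067], np.float64(0.98))
scene ([0.5665, 0.3026, 0.3049], np.float64(0.968))
side ([0.5684, 0.2983, 0.2868], np.float64(0.938))
```

jog_arm --deltas '[[[1,-2,-6,0,-0.1],[1,-2,-6,0,-0.1],[1,-2,-6,0,-0.12],[1,-2,-6,0,0],[1,-1,-6,0,0],[1,-1,-6,0,0],[1,-1,-6,0,0],[1,-1,-6,0,0]]]'

```text
time_s: 5.48
tcp_pos: [0.6027, -0.2046, 0.2521]
eef_rot: [-180.0, 0.1, -179.7]
contact_force: [0.3, -0.1, -0.5]
gripper_width: 0.0877
gripper_force: 0.0
```

jog_arm --deltas '[[[1,0,-5.5,-3,0],[1,0,-1,-3,0],[1,0,-1,-3,0],[1,0,0,0,0],[1,0,0,0,0]]]'

```text
time_s: 6.1
tcp_pos: [0.6044, -0.2768, 0.1629]
eef_rot: [-180.0, 0.1, -179.6]
contact_force: [1.2, 0.2, -0.1]
gripper_width: 0.0876
gripper_force: 0.0
```

jog_arm --deltas '[[[1,-0.1,-0.3,-3,0],[1,0,-0.3,-3,0],[1,0,0,-2,0],[1,0,0,-1.5,0],[1,0,0,0,0],[1,0,0,0,0]]]'

```text
time_s: 6.85
tcp_pos: [0.6041, -0.2822, 0.0676]
eef_rot: [-180.0, 0.1, -179.5]
contact_force: [-0.1, -0.2, 1.3]
gripper_width: 0.0877
gripper_force: 0.0
```

jog_arm --deltas '[[[-1,0,0,0,0],[-1,0,0,0,0],[-1,0,0,0,0],[-1,0,0,0,0],[-1,0,0,0,0],[-1,0,0,0,0]]]' --force 12

```text
time_s: 7.6
tcp_pos: [0.6032, -0.2821, 0.0662]
eef_rot: [180.0, -0.0, -179.6]
contact_force: [-0.5, 0.3, -0.3]
gripper_width: 0.0369
gripper_force: 12.0
```

jog_arm --deltas '[[[-1,0,0,1,0],[-1,0,0,2,0],[-1,0,0,2,0],[-1,0,0,2,0],[-1,0,0,0,0]]]'

```text
time_s: 8.22
tcp_pos: [0.6045, -0.2824, 0.1387]
eef_rot: [-179.9, 0.2, -179.5]
contact_force: [-0.5, 0.3, 0.0]
gripper_width: 0.0367
gripper_force: 12.0
```

jog_arm --deltas '[[[-1,1.5,3.3,0,0],[-1,1.5,3.4,0,0],[-1,1.5,3.4,0,0],[-1,1.4,3.2,0,0],[-1,0,0,-3,0],[-1,0,0,-3,0],[-1,0,0,0,0],[-1,0,0,0,0]]]'

```text
time_s: 9.22
tcp_pos: [0.6627, -0.1493, 0.077]
eef_rot: [-180.0, 0.0, -179.5]
contact_force: [-0.3, 0.1, -0.6]
gripper_width: 0.0367
gripper_force: 12.0
```

jog_arm --deltas '[[[-1,0,0,-2,0],[-1,0,0,-1.2,0],[-1,0,0,-0.4,0],[-1,0,0,-0.2,0],[-1,0,0,0,0],[-1,0,0,0,0]]]'

```text
time_s: 9.98
tcp_pos: [0.6625, -0.1491, 0.0387]
eef_rot: [-180.0, 0.0, -179.5]
contact_force: [0.4, -0.5, 0.8]
gripper_width: 0.0366
gripper_force: 12.0
```

jog_arm --deltas '[[[-1,0,0,-0.1,0],[-1,0,0,-0.1,0],[-1,0,0,0,0]]]'

```text
time_s: 10.35
tcp_pos: [0.6623, -0.1491, 0.0362]
eef_rot: [-180.0, 0.0, -179.6]
contact_force: [-0.6, -0.3, -0.1]
gripper_width: 0.0367
gripper_force: 12.0
```

jog_arm --deltas '[[[0.2,0,0,0,0],[0.2,0,0,0,0],[0.2,0,0,0,0],[1,0,0,0,0],[1,0,0,1.5,0],[1,0,0,3,0],[1,0,0,3,0],[1,0,0,3,0]]]'

```text
time_s: 11.35
tcp_pos: [0.6624, -0.1491, 0.1435]
eef_rot: [-180.0, 0.1, -179.5]
contact_force: [0.7, -0.1, 0.3]
gripper_width: 0.087
gripper_force: 0.0
```

jog_arm --deltas '[[[1,-2.4,-2.7,0,0],[1,-2.4,-2.7,0,0],[1,-2.4,-2.7,0,0],[1,-2.4,-2.7,0,0],[1,-2.4,-2.6,0,0],[1,0,0,-3,0],[1,0,0,0,0],[1,0,0,0,0]]]'

```text
time_s: 12.35
tcp_pos: [0.543, -0.2832, 0.1126]
eef_rot: [-180.0, 0.1, -179.5]
contact_force: [-0.6, 0.2, 0.7]
gripper_width: 0.0878
gripper_force: 0.0
```

jog_arm --deltas '[[[1,-0.02,0,-3,0],[1,0,0,-1.5,0],[1,0,0,0,0],[-1,0,0,0,0],[-1,0,0,0,0],[-1,0,0,0,0],[-1,0,0,0,0],[-1,0,0,0,0]]]'

```text
time_s: 13.35
tcp_pos: [0.542, -0.2831, 0.0664]
eef_rot: [-180.0, 0.0, -179.6]
contact_force: [0.5, -0.1, 1.1]
gripper_width: 0.043
gripper_force: 0.0
```

jog_arm --deltas '[[[-1,0,0,0,0],[-1,0,0,1,0],[-1,0,0,2,0],[-1,0,0,3,0],[-1,0,0,3,0],[-1,0,0,0,0]]]'

```text
time_s: 14.1
tcp_pos: [0.5437, -0.2837, 0.1597]
eef_rot: [-179.9, 0.3, -179.5]
contact_force: [0.4, 0.5, -0.7]
gripper_width: 0.0366
gripper_force: 12.0
```

jog_arm --deltas '[[[-1,1.3,5.3,0,0],[-1,1.3,5.3,0,0],[-1,1.3,5.3,0,0],[-1,1.3,5.3,0,0],[-1,1.3,5.3,0,0],[-1,1.3,5.3,0,0],[-1,1.3,5.3,0,0],[-1,1.3,5.3,0,0]]]'

```text
time_s: 15.1
tcp_pos: [0.6459, 0.1426, 0.1559]
eef_rot: [-180.0, -0.0, -179.5]
contact_force: [1.5, -0.2, -1.3]
gripper_width: 0.037
gripper_force: 12.0
```

jog_arm --deltas '[[[-1,0,0.2,-3,0],[-1,0,0,-3,0],[-1,0,0,-2,0],[-1,0,0,0,0],[-1,0,0,0,0]]]'

```text
time_s: 15.72
tcp_pos: [0.6465, 0.143, 0.077]
eef_rot: [180.0, 0.0, -179.5]
contact_force: [-0.6, 0.9, -0.1]
gripper_width: 0.0365
gripper_force: 12.0
```

jog_arm --deltas '[[[-1,0.1,0.05,-2,0],[-1,0,0,-1.2,0],[-1,0,0,-0.4,0],[-1,0,0,-0.3,0],[-1,0,0,0,0],[-1,0,0,0,0]]]'

```text
time_s: 16.48
tcp_pos: [0.6473, 0.1435, 0.0377]
eef_rot: [180.0, 0.0, -179.5]
contact_force: [-0.5, -0.1, -0.8]
gripper_width: 0.0366
gripper_force: 12.0
```

Lower 1 mm, release, rise, then go to view the jars, the palette and the slab.

jog_arm --deltas '[[[-1,0,0,-0.1,0],[-1,0,0,0,0],[0.2,0,0,0,0],[0.2,0,0,0,0],[1,0,0,0,0],[1,0,0,0,0],[1,0,0,3,0],[1,0,0,5,0]]]'

```text
time_s: 17.48
tcp_pos: [0.6458, 0.1428, 0.1151]
eef_rot: [-179.9, -0.2, -179.6]
contact_force: [0.9, 1.1, 0.3]
gripper_width: 0.0853
gripper_force: 0.0
```

jog_arm --deltas '[[[1,0,-5,5,0],[1,0.5,-5.5,4,0],[1,0.5,-5.5,3,0],[1,0.5,-5.5,0,0],[1,0.5,-5.5,0,0],[1,0,-5.5,0,0],[1,0,0,0,0],[1,0,0,0,0]]]'

```text
time_s: 18.48
tcp_pos: [0.6664, -0.1711, 0.2267]
eef_rot: [180.0, -0.0, -179.6]
contact_force: [0.3, 0.6, -0.1]
gripper_width: 0.0877
gripper_force: 0.0
```

```bash
python3 snap.py w5; python3 - <<'E'
from plant import r
from h import *
import pickle
im,i=cv2.imread("pics/w5.png"),pickle.load(open("w5.pkl","rb"))
a=r.capture("side");cv2.imwrite("pics/side1.png",a)
s=r.capture("scene"); cv2.imwrite("pics/scene1.png",s)
cv2.imwrite("pics/c5.png",np.vstack([im[:300],cv2.resize(a[110:300,200:420],(640,553))[:300]]))
E
```

```text
18.475 [ 0.6664 -0.1711  0.2267] [ 1.7999e+02 -2.0000e-02 -1.7961e+02]
pink [320, 148, 42, 43, 1009] [340.2, 166.3] [[0.659, -0.1496]]
green [539, 138, 65, 42, 1511] [566.5, 159.5] [[0.6478, 0.1484]]
green [0, 210, 88, 37, 2040] [37.8, 223.6] [[0.7435, -0.5735]]
blue [418, 61, 73, 116, 5562] [457.6, 120.0] [[0.5986, -0.0011]]
amber [202, 33, 60, 115, 628] [244.1, 89.8] [[0.5651, -0.2675]]
amber [245, 47, 12, 95, 122] [252.0, 94.2] [[0.57, -0.2584]]
amber [151, 255, 29, 51, 655] [162.4, 279.7] [[0.8245, -0.4039]]
amber [468, 255, 28, 51, 646] [483.8, 280.2] [[0.8218, 0.0614]]
```

View pics/c5.png

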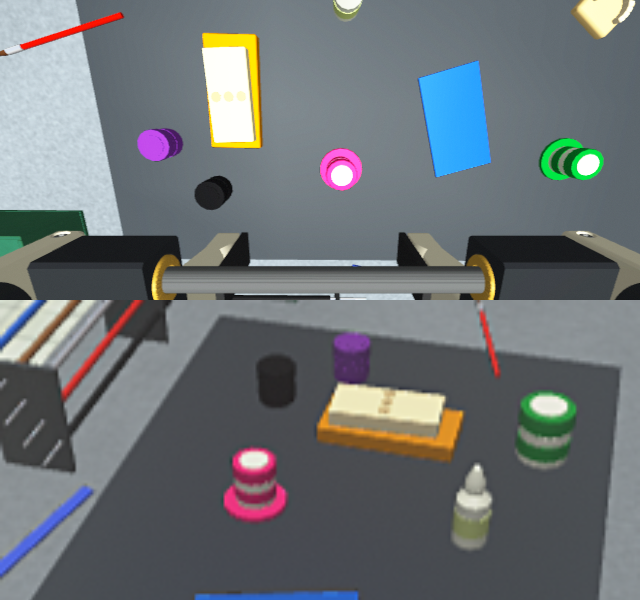

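Both jars stand on their own discs. The palette is at (230,95) on the slab (232,92), a little offset. Fitting the poses.

```bash
python3 - <<'E'
from h import *
import pickle
im,i=cv2.imread("pics/w5.png"),pickle.load(open("w5.pkl","rb"))
for b in((325,155,360,190),(570,145,605,182)):
    m=mask(im,(0,0,215),(180,40,255),b); c=np.argwhere(m)[:,::-1].mean(0); print("spot",unproj(i,c,.046))
iv=mask(im,(0,0,190),(180,100,255),(195,35,265,150))
print("palette",iv.sum(),[fit(i,iv,lambda q:box(q,.104,.048,z,.036),[.565,-.285,.05]) for z in(.018,.0359)])
m=mask(im,(0,0,150),(60,255,255),(195,25,270,155))
print("slab",m.sum(),fit(i,m,lambda q:box(q,.13,.062,0,.018),[.565,-.285,0.]))
m=mask(im,*HSV["blue"],(410,50,500,190)); print("pad",fit(i,m,lambda q:box(q,.13,.074,0,.004),[.597,-.004,.2]))
E
```

```text
spot [[ 0.6624997  -0.15026011]]
spot [[0.64742573 0.14156911]]
palette 4000 [([0.5738, -0.2827, 0.0488], np.float64(0.942)), ([0.5736, -0.2808, 0.0324], np.float64(0.969))]
slab 6032 ([0.5692, -0.2834, -0.0061], np.float64(0.976))
pad ([0.6009, -0.0028, 0.2848], np.float64(0.993))
```

jog_arm --deltas '[[[1,-2.3,-2.8,-1,0.035],[1,-2.3,-2.8,-2,0],[1,-2.3,-2.8,-2,0],[1,-2.4,-2.7,-3,0],[1,0,0,-3,0],[1,0,0,-3,0],[1,0,0,0,0],[1,0,0,0,0]]]'

```text
time_s: 19.62
tcp_pos: [0.5747, -0.2814, 0.0882]
eef_rot: [-180.0, 0.1, -177.5]
contact_force: [0.3, -0.2, 0.1]
gripper_width: 0.0877
gripper_force: 0.0
```

jog_arm --deltas '[[[1,-0.1,-0.05,-3,0],[1,0,0,-1.2,0],[1,0,0,-0.4,0],[1,0,0,0,0],[1,0,0,0,0]]]'

```text
time_s: 20.25
tcp_pos: [0.5732, -0.2825, 0.0419]
eef_rot: [-180.0, 0.1, -177.5]
contact_force: [0.6, -0.1, -0.2]
gripper_width: 0.0875
gripper_force: 0.0
```

jog_arm --deltas '[[[-1,0,0,0,0],[-1,0,0,0,0],[-1,0,0,0,0],[-1,0,0,0,0],[-1,0,0,0,0],[-1,0,0,0,0],[-1,0,0,0,0]]]' --force 25

```text
time_s: 21.12
tcp_pos: [0.5726, -0.2824, 0.0409]
eef_rot: [180.0, -0.0, -177.5]
contact_force: [0.7, 0.2, 0.1]
gripper_width: 0.0229
gripper_force: 0.0
```

jog_arm --deltas '[[[-1,0,0,0.5,0],[-1,0,0,1,0],[-1,0,0,2,0],[-1,0,0,3,0],[-1,0,0,3,0],[-1,0,0,0,0]]]'

```text
time_s: 21.88
tcp_pos: [0.5745, -0.2829, 0.1398]
eef_rot: [-179.9, 0.3, -177.5]
contact_force: [0.5, -0.1, 0.6]
gripper_width: 0.0005
gripper_force: 0.0
```

```bash
python3 - <<'E'
from plant import r
from h import *
s=r.get_state(); print(r.tip_extent,s["gripper_width"],s["tcp_pos"])
a=r.capture("side");cv2.imwrite("pics/side2.png",a); b=r.capture("scene"); cv2.imwrite("pics/scene2.png",b)
cv2.imwrite("pics/c6.png",np.hstack([cv2.resize(a[80:200,280:420],None,fx=2.8,fy=2.8),cv2.resize(b[150:290,150:290],None,fx=2.4,fy=2.4)]))
E
```

```text
0.019 0.0005093412044963208 [ 0.57445062 -0.2829465   0.13980255]
```

View pics/c6.png

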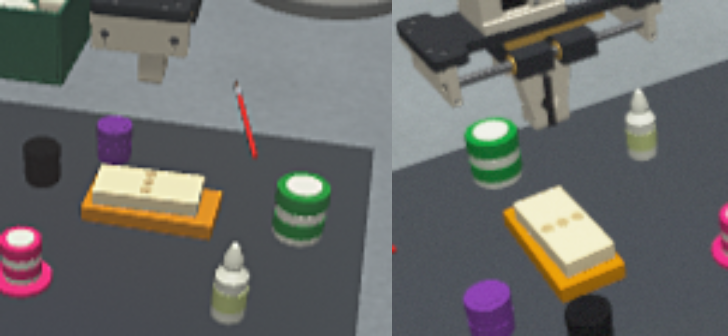

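```bash
python3 - <<'E'
from plant import r
from h import *
for n,o,f in(("side",(280,80),2.8),("scene",(150,150),2.4)):
    i=r.camera_info(n)
    P=proj(i,[[.5745,-.283,.121],[.5745,-.283,.14],[.5745,-.283,.036]]); print(n,P.round(1).tolist(),((P-o)*f).round(0).tolist())
E
```

```text
side [[333.5, 116.0], [333.8, 109.3], [332.2, 144.0]] [[150.0, 101.0], [151.0, 82.0], [146.0, 179.0]]
scene [[216.1, 210.6], [215.1, 202.8], [220.4, 243.1]] [[159.0, 145.0], [156.0, 127.0], [169.0, 223.0]]
```

Projecting the pose shows the visible fingertips at the reported TCP height, about 19 mm higher than the stated extent. They closed above the palette, which has not moved. I open and go lower.

jog_arm --deltas '[[[1,0,0,0,0],[1,0,0,0,0],[1,0,0,0,0],[1,0,0,0,0],[1,0,0,0,0],[1,0,0,0,0],[1,0,0,-3,0],[1,0,0,-3,0]]]'

```text
time_s: 22.98
tcp_pos: [0.5729, -0.2824, 0.0757]
eef_rot: [-180.0, 0.1, -177.5]
contact_force: [0.0, -1.2, -0.6]
gripper_width: 0.0747
gripper_force: 0.0
```

jog_arm --deltas '[[[1,0,0,-2.5,0],[1,0,0,-1.5,0],[1,0,0,-1,0],[1,0,0,-0.6,0],[1,0,0,0,0],[1,0,0,0,0]]]'

```text
time_s: 23.72
tcp_pos: [0.5731, -0.2825, 0.0207]
eef_rot: [-180.0, 0.1, -177.5]
contact_force: [0.1, 0.3, 0.2]
gripper_width: 0.0877
gripper_force: 0.0
```

jog_arm --deltas '[[[1,0,0,0.45,0],[-1,0,0,0,0],[-1,0,0,0,0],[-1,0,0,0,0],[-1,0,0,0,0],[-1,0,0,0,0],[-1,0,0,0,0],[-1,0,0,0,0]]]' --force 25

```text
time_s: 24.72
tcp_pos: [0.5725, -0.2823, 0.0243]
eef_rot: [180.0, -0.0, -177.5]
contact_force: [-0.9, 0.4, -0.1]
gripper_width: 0.0472
gripper_force: 25.0
```

jog_arm --deltas '[[[-1,0,0,0.5,0],[-1,0,0,1,0],[-1,0,0,2,0],[-1,0,0,3,0],[-1,0,0,3,0],[-1,0,0,0,0]]]'

```text
time_s: 25.48
tcp_pos: [0.5744, -0.283, 0.1229]
eef_rot: [-179.9, 0.3, -177.5]
contact_force: [0.1, 0.5, -3.6]
gripper_width: 0.0472
gripper_force: 25.0
```

```bash
python3 - <<'E'
from plant import r
from h import *
s=r.get_state();print(s["tcp_pos"])
a=r.capture("side");cv2.imwrite("pics/side3.png",a); b=r.capture("scene"); cv2.imwrite("pics/scene3.png",b)
cv2.imwrite("pics/c7.png",np.hstack([cv2.resize(a[80:200,280:420],None,fx=2.8,fy=2.8),cv2.resize(b[150:290,150:290],None,fx=2.4,fy=2.4)]))
E
```

```text
[ 0.57440483 -0.28297045  0.12292698]
```

View pics/c7.png

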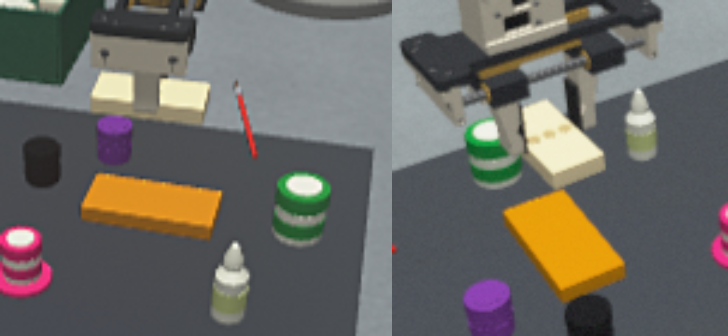

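Palette held level and the slab is undisturbed at (150,205). Carrying it to the pad.

jog_arm --deltas '[[[-1,0.3,3.5,0,0.03],[-1,0.3,3.5,0,0.03],[-1,0.3,3.5,0,0.03],[-1,0.3,3.5,0,0.03],[-1,0.3,3.5,0,0.03],[-1,0.3,3.5,0,0.03],[-1,0.4,3.5,0,0.03],[-1,0.4,3.5,0,0.03]]]'

```text
time_s: 26.58
tcp_pos: [0.5977, -0.0014, 0.118]
eef_rot: [180.0, -0.1, -163.8]
contact_force: [0.4, 0.9, -2.0]
gripper_width: 0.0479
gripper_force: 25.0
```

jog_arm --deltas '[[[-1,0,0,-3,0],[-1,0,0,-3,0],[-1,0,0,-2,0],[-1,0,0,0,0],[-1,0,0,0,0]]]'

```text
time_s: 27.2
tcp_pos: [0.5987, -0.0025, 0.0396]
eef_rot: [-180.0, -0.0, -163.8]
contact_force: [0.7, 0.1, -1.2]
gripper_width: 0.0473
gripper_force: 25.0
```

jog_arm --deltas '[[[-1,0.1,0,-1.5,0],[-1,0,0,-0.8,0],[-1,0,0,-0.3,0],[-1,0,0,-0.2,0],[-1,0,0,0,0],[-1,0,0,0,0]]]'

```text
time_s: 27.95
tcp_pos: [0.5998, -0.0023, 0.0117]
eef_rot: [-180.0, 0.0, -163.8]
contact_force: [-0.4, -0.3, -1.7]
gripper_width: 0.0475
gripper_force: 25.0
```

jog_arm --deltas '[[[-1,0,0,-0.1,0],[-1,0,0,0,0],[-1,0,0,0,0]]]'

```text
time_s: 28.32
tcp_pos: [0.5996, -0.0024, 0.0105]
eef_rot: [180.0, 0.0, -163.8]
contact_force: [0.8, 0.2, -3.3]
gripper_width: 0.0475
gripper_force: 25.0
```

jog_arm --deltas '[[[-1,0,0,-0.1,0],[-1,0,0,0,0],[-1,0,0,0,0]]]'

```text
time_s: 28.7
tcp_pos: [0.5997, -0.0024, 0.0102]
eef_rot: [-180.0, 0.0, -163.8]
contact_force: [-2.8, 0.0, 6.0]
gripper_width: 0.0473
gripper_force: 25.0
```

Contact (+6 N). Release, rise, then back out for a look.

jog_arm --deltas '[[[0.4,0,0,0,0],[0.4,0,0,0,0],[1,0,0,0,0],[1,0,0,0,0],[1,0,0,1,0],[1,0,0,3,0],[1,0,0,5,0],[1,0,0,5,0]]]'

```text
time_s: 29.7
tcp_pos: [0.5994, -0.0025, 0.1515]
eef_rot: [-180.0, -0.0, -163.8]
contact_force: [1.7, -0.4, -0.0]
gripper_width: 0.0877
gripper_force: 0.0
```

jog_arm --deltas '[[[1,1.5,-3,5,-0.1],[1,1.5,-5,3,-0.1],[1,2,-5,0,-0.08],[1,2,-5,0,0],[1,1,-1,0,0],[1,0,0,0,0],[1,0,0,0,0]]]'

```text
time_s: 30.58
tcp_pos: [0.6793, -0.1914, 0.2297]
eef_rot: [180.0, 0.0, -179.8]
contact_force: [0.5, 0.3, -0.4]
gripper_width: 0.0878
gripper_force: 0.0
```

```bash
python3 snap.py w6; python3 - <<'E'
from h import *
import pickle
im,i=cv2.imread("pics/w6.png"),pickle.load(open("w6.pkl","rb"))
g=lambda P:proj(i,P)[0].astype(int)
def win(p,h=75): x,y=g(p); return (max(x-h,0),max(y-h,0),x+h,min(y+h,230))
m=mask(im,*HSV["amber"],win([[.569,-.283,.01]])); print("slab",m.sum(),fit(i,m,lambda q:box(q,.13,.062,0,.018),[.565,-.285,0.]))
m=mask(im,(10,10,150),(40,110,255),win([[.6,-.002,.02]],65)); print("palette",m.sum(),fit(i,m,lambda q:box(q,.104,.048,.004,.022),[.6,0,.28]))
cv2.imwrite("pics/c8.png",im[:300])
E
```

```text
30.575 [ 0.6793 -0.1914  0.2297] [ 179.99    0.   -179.8 ]
pink [335, 138, 43, 42, 1023] [354.8, 156.4] [[0.6592, -0.1507]]
green [555, 127, 67, 43, 1576] [583.2, 148.4] [[0.6476, 0.149]]
green [0, 202, 104, 37, 2769] [51.9, 216.2] [[0.7451, -0.5744]]
blue [435, 49, 72, 118, 2167] [463.7, 105.1] [[0.5939, -0.0146]]
amber [219, 21, 59, 117, 1785] [239.3, 68.9] [[0.5543, -0.2923]]
amber [151, 255, 28, 51, 664] [162.1, 280.1] [[0.8393, -0.4272]]
amber [468, 255, 28, 51, 622] [484.1, 280.2] [[0.8375, 0.0428]]
slab 1785 ([0.5694, -0.2822, -0.0157], np.float64(0.993))
palette 285 ([0.6404, 0.0039, -0.0881], np.float64(0.103))
```

View pics/c8.png

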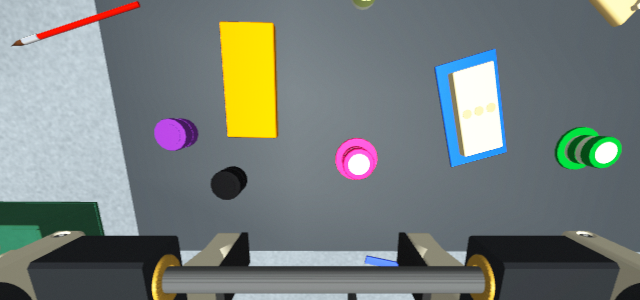

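```bash
python3 - <<'E'
from h import *
import pickle
im,i=cv2.imread("pics/w6.png"),pickle.load(open("w6.pkl","rb"))
m=mask(im,(0,0,190),(180,90,255),(440,50,510,165)); print("palette",m.sum(),fit(i,m,lambda q:box(q,.104,.048,.0219,.022),[.6,0,.28]))
m=sum(m for s,c,m in comps(im,"blue",20) if 430<c[0]<510 and c[1]<170); print("pad",fit(i,m,lambda q:box(q,.13,.074,0,.004),[.597,-.004,.2]))
E
```

```text
palette 3517 ([0.6006, -0.0043, 0.2838], np.float64(0.979))
pad ([0.6005, -0.0025, 0.282], np.float64(0.991))
```

jog_arm --deltas '[[[1,-2.7,-2.3,-3,-0.01],[1,-2.7,-2.3,-3,0],[1,-2.8,-2.3,-3,0],[1,-2.8,-2.3,-3,0],[1,0,0,-3,0],[1,0,0,0,0],[1,0,0,0,0]]]'

```text
time_s: 31.5
tcp_pos: [0.5708, -0.2839, 0.081]
eef_rot: [-180.0, 0.1, 179.7]
contact_force: [0.0, 1.3, -0.1]
gripper_width: 0.0875
gripper_force: 0.0
```

jog_arm --deltas '[[[1,-0.1,0.1,-3,0],[1,0,0,-2,0],[1,0,0,-1.3,0],[1,0,0,0,0],[1,0,0,0,0]]]'

```text
time_s: 32.12
tcp_pos: [0.5696, -0.2835, 0.0176]
eef_rot: [-180.0, 0.1, 179.6]
contact_force: [-0.4, -0.0, 0.1]
gripper_width: 0.0875
gripper_force: 0.0
```

jog_arm --deltas '[[[1,0,0.05,-0.6,0],[1,0,0,-0.4,0],[1,0,0,0,0],[1,0,0,0,0]]]'

```text
time_s: 32.62
tcp_pos: [0.5687, -0.283, 0.0065]
eef_rot: [-180.0, 0.0, 179.6]
contact_force: [0.3, 1.0, -0.2]
gripper_width: 0.0877
gripper_force: 0.0
```

jog_arm --deltas '[[[-1,0,0,0,0],[-1,0,0,0,0],[-1,0,0,0,0],[-1,0,0,0,0],[-1,0,0,0,0],[-1,0,0,0,0]]]' --force 35

```text
time_s: 33.38
tcp_pos: [0.5686, -0.2827, 0.0065]
eef_rot: [180.0, -0.0, 179.6]
contact_force: [-0.5, 2.6, 2.1]
gripper_width: 0.0613
gripper_force: 35.0
```

jog_arm --deltas '[[[-1,0,0,0.5,0],[-1,0,0,1,0],[-1,0,0,2,0],[-1,0,0,3,0],[-1,0,0,4,0],[-1,0,0,3,0],[-1,0,0,0,0]]]'

```text
time_s: 34.25
tcp_pos: [0.5702, -0.2834, 0.1448]
eef_rot: [-179.9, 0.3, 179.6]
contact_force: [0.4, 0.8, -2.9]
gripper_width: 0.061
gripper_force: 35.0
```

jog_arm --deltas '[[[-1,0,4.8,0,0.03],[-1,0,4.8,0,0.03],[-1,0,4.8,0,0.03],[-1,0,4.8,0,0.03],[-1,0,4.8,0,0.03],[-1,0,4.8,0,0.03],[-1,0,4.8,0,0.03],[-1,0,4.8,0,0.03]]]'

```text
time_s: 35.25
tcp_pos: [0.5676, 0.1024, 0.1403]
eef_rot: [-180.0, -0.1, -166.6]
contact_force: [0.5, -0.4, -1.1]
gripper_width: 0.0611
gripper_force: 35.0
```

jog_arm --deltas '[[[-1,0,4.8,0,0.03],[-1,0,4.8,0,0.03],[-1,0,4.8,0,0],[-1,0,4.8,0,0],[-1,0,0.4,0,0],[-1,0,0,-3,0],[-1,0,0,0,0],[-1,0,0,0,0]]]'

```text
time_s: 36.25
tcp_pos: [0.5688, 0.2965, 0.1117]
eef_rot: [-180.0, -0.0, -163.2]
contact_force: [0.1, 0.3, -2.8]
gripper_width: 0.0608
gripper_force: 35.0
```

jog_arm --deltas '[[[-1,0,0.15,-3,0],[-1,0,0,-2,0],[-1,0,0,-1.5,0],[-1,0,0,0,0],[-1,0,0,0,0]]]'

```text
time_s: 36.88
tcp_pos: [0.5693, 0.299, 0.0475]
eef_rot: [180.0, 0.1, -163.2]
contact_force: [0.5, -0.6, -3.0]
gripper_width: 0.061
gripper_force: 35.0
```

```bash
python3 - <<'E'
from plant import r
from h import *
a=r.capture("side");cv2.imwrite("pics/side4.png",a); b=r.capture("scene"); cv2.imwrite("pics/scene4.png",b)
cv2.imwrite("pics/c9.png",np.hstack([cv2.resize(a[260:400,180:340],(400,350)),cv2.resize(b[120:208,360:460],(397,350))]))
E
```

```text
(no output)
```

View pics/c9.png

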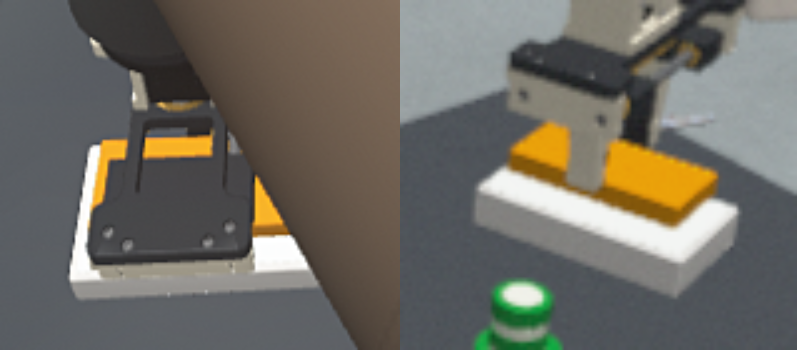

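The slab hovers about 1 cm over the light box, centred and square. Lowering it.

jog_arm --deltas '[[[-1,0,0,-0.5,0],[-1,0,0,-0.3,0],[-1,0,0,-0.2,0],[-1,0,0,0,0],[-1,0,0,0,0]]]'

```text
time_s: 37.6
tcp_pos: [0.5685, 0.2985, 0.0365]
eef_rot: [-180.0, -0.0, -163.2]
contact_force: [-1.9, -0.2, -0.7]
gripper_width: 0.061
gripper_force: 35.0
```

jog_arm --deltas '[[[-1,0,0,-0.1,0],[-1,0,0,0,0],[-1,0,0,0,0]]]'

```text
time_s: 37.98
tcp_pos: [0.5685, 0.2985, 0.0364]
eef_rot: [-180.0, 0.0, -163.2]
contact_force: [-4.1, -1.2, 7.3]
gripper_width: 0.0611
gripper_force: 35.0
```

Contact. Release, rise, and back off for a last look.

jog_arm --deltas '[[[0.6,0,0,0,0],[0.6,0,0,0,0],[1,0,0,0,0],[1,0,0,0,0],[1,0,0,1,0],[1,0,0,3,0],[1,0,0,5,0],[1,0,0,5,0]]]'

```text
time_s: 38.98
tcp_pos: [0.5686, 0.2985, 0.1775]
eef_rot: [-180.0, 0.0, -163.2]
contact_force: [1.2, 1.1, 0.1]
gripper_width: 0.0882
gripper_force: 0.0
```

jog_arm --deltas '[[[1,3,-3,4,0],[1,4,-3,2,0],[1,4,-3,0,0],[1,4,-3,0,0],[1,0,-3,0,0],[1,0,0,0,0],[1,0,0,0,0]]]'

```text
time_s: 39.85
tcp_pos: [0.7182, 0.1487, 0.2362]
eef_rot: [180.0, 0.0, -163.2]
contact_force: [0.7, 0.1, 0.2]
gripper_width: 0.0878
gripper_force: 0.0
```

```bash
python3 snap.py w7; python3 - <<'E'
from plant import r
from h import *
import pickle
im,i=cv2.imread("pics/w7.png"),pickle.load(open("w7.pkl","rb"))
m=sum(m for s,c,m in comps(im,"amber",100) if s[1]<200 and c[0]>300); print("slab",fit(i,m,lambda q:box(q,.13,.062,.03,.048),[.57,.298,.29]))
cv2.imwrite("pics/c10.png",np.vstack([im[:290],r.capture("scene")[130:390]]))
E
```

```text
39.85 [0.7182 0.1487 0.2362] [ 1.7998e+02  5.0000e-02 -1.6323e+02]
pink [62, 34, 70, 50, 1915] [101.9, 57.9] [[0.6626, -0.1535]]
green [315, 96, 43, 44, 1087] [336.1, 117.4] [[0.6467, 0.1436]]
blue [200, 0, 67, 101, 2102] [241.3, 59.3] [[0.6145, 0.0105]]
blue [113, 174, 107, 54, 336] [146.6, 192.7] [[0.8208, -0.0805]]
amber [449, 27, 76, 121, 7081] [485.0, 86.0] [[0.5589, 0.3062]]
amber [151, 256, 27, 50, 577] [160.8, 282.5] [[0.9483, -0.0357]]
amber [480, 256, 16, 50, 293] [489.0, 283.2] [[0.808, 0.4327]]
slab ([0.5692, 0.2965, 0.2841], np.float64(0.955))
```

View pics/c10.png

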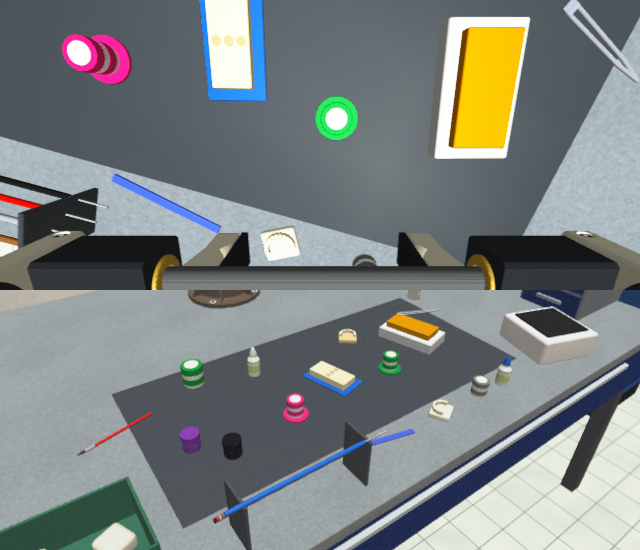

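Everything is laid out and the arm is clear: jars on their discs at (295,405) and (390,362), palette on the pad (332,377), slab on the light box (411,330). Bottle and model are where they started.

```bash
python3 -c "
from plant import r
print(r.close_job())"
```

```text
the job is handed in; nothing more can be done
None
```

The job is handed in at about 40 s of the 104 s limit; the closing pictures put both jars, the palette and the slab within tolerance on their places, with the bottle and model undisturbed, but no verdict came back.

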